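# Load the dish reader and start it

## Robot

A 7-joint arm with a two-finger parallel gripper is mounted at the origin on the work surface. World frame = base frame: x ahead of the robot, y to its left, z up, the work surface at z = 0. Lengths are in mm, angles in rad, forces in N, time in s.
With the tool pointing down it reaches from about 400 to 875 mm from the base axis. Payload 6.5 kg.
Tool frame: the origin (TCP) lies midway between the tips of the shut fingers; the grasp point (between the pads) lies 19 mm behind it; z points along the fingers, x is the direction in which the jaws open and shut, and the axes are right-handed (so a half turn about z gives the same grasp; the last joint's range is limited). The gripper opens to 88 mm and grips with 3 to 60 N. Pads are 18 mm wide; open, the fingers measure 123 mm over their backs; the gripper's body (75 mm by 187 mm) begins 45 mm behind the grasp point.
Start: joints at [-1.3, 0.536, -0.004, 1.538, 0.003, 1.067, -0.071], TCP at [214.799, 613.475, 238.716] pointing down, gripper open.
Joint ranges: [-2.7, 2.7], [-0.37, 2.16], [-1.27, 1.26], [0.24, 2.4], [-1.31, 4.45], [0.19, 1.91], [-2.76, 2.76]. Speed limits (rad/s): [2.39, 2.39, 3.14, 3.14, 3.14, 3.14, 3.14].

## Interface

Orientations are given as [roll, pitch, yaw] about the fixed x, y, z axes, in that order (R = Rz(yaw) Ry(pitch) Rx(roll)).
In Python, from bench import ctrl, solver, get_image gives the robot as it stands. The module is installed in compiled form; this text tells all that it offers. Calls block until the motion is done:
- ctrl.move_pose(position, orientation): joint-space move of the TCP to a pose.
- ctrl.move_linear(position, rotation=None, vel=150): straight line of the TCP; rotation=None keeps the orientation; vel is the mean speed in mm/s.
- ctrl.movej(angles): joint-space move.
- ctrl.gripper_to(opening, f_grip=None): finger opening in mm; f_grip is the grip in N (None keeps the last); returns when the fingers have stopped.
- ctrl.pause(seconds).
- solver.inverse_kinematics(position, orientation): joint angles nearest the present ones, or None.
- get_image(name): name is "side" or "top" or "wrist"; returns a dict with "color" (400x640x3 uint8, blue, green, red), "camera_matrix" (3x3 intrinsics, pixels), "T" (4x4, takes a point from camera to world coordinates). Camera axes: x right, y up, looking along -z (the intrinsics and any distortion apply to the point x, -y, -z); pixel columns grow to the right and rows downward; lengths in mm; the calibration is good to about 2 mm. A picture is of the moment at which its call begins. There is no depth.
A pose or a line that the arm cannot do raises ctrl.Unreachable and nothing moves.
- ctrl.sign_off(): hands the job in, once; it reports no verdict.
Readings, each from a call of its own:
- ctrl.get_time_s(): time.
- ctrl.get_joint_positions(): joint angles.
- ctrl.get_joint_velocities(): joint speeds.
- ctrl.get_tau(): joint torques, N m.
- ctrl.get_tcp_pos(): TCP position.
- ctrl.get_tcp_rot(): TCP orientation.
- ctrl.get_ft_force(): force on the tool from outside, world axes, zero at the start.
- ctrl.get_moment(): the same for the moment, N m.
- ctrl.get_gripper_width(): finger opening in mm.
Only numpy, scipy, OpenCV 4.12 (cv2) and the standard library are available. Lean on these libraries where they do the work, as an engineer would, in place of code of your own. Each camera call takes 0.05 s, during which the arm holds its last target.

## Task

With the fingertips only, push the gridded white dish flat along the reader's white loading deck and into the open bay until it is against the back stop, then push the amber cover by its blue rib until it is fully shut, and then press the green start button all the way down. Never lift or tip the dish, never press start before the cover is shut, and leave the red dish beside it and everything else on the bench where they stand.

Things in the scene. Friction and masses are not known exactly. Their poses are not given: they have to be found in the camera images.
- reader: White and grey bench dish reader, fixed, 260 x 360 x 50 mm high. Origin at bench level, mid-mouth of its bay; its x points into the bay (away from the robot), y left to where the cover parks, z up; all numbers here are in this frame, in mm. Left of the bay (y 45 to 210, x 0 to 72) the parking deck, 30 high; right (y -59 to -149) the console, 42 high; behind (x 72 to 125) a housing 50 high.
- bay_stop (a point): Middle of the foot of the bay's back stop, on the bay floor: reader x = 72, y = 0, z = 8 mm. The bay is open at the mouth (x = 0) and above, x 0 to 72, y -45 to 45 mm, walls 30 mm high. Its floor is level with the flat white loading deck before it: top at z = 8 mm, x -135 to 0, y -100 to 100 mm. Two short blue lines on the deck mark the mouth's sides.
- grid_dish_center (a point): Centre, half-way up, of the dish to load: closed round flat dish, 55 mm diameter, 13 mm high, about 35 g, clear with a white top disc ruled with a blue grid. Loose on the loading deck (centre at z = 14.5 mm), on its left or right half: reader x about -75, y about +60 or -60 mm. Against the back stop its centre is at x = 44.5 mm.
- red_dish_center (a point): Centre, half-way up, of a dish of the same size with a red top, standing on the other half of the loading deck. Not to be moved.
- cover (a joint): Opening of the sliding amber cover in m: 0 fully shut over the bay, 0.13 fully open; starts at 0.10 to 0.13, clear of the bay. It shuts towards the reader's -y, stays where it is left and needs about 2 N to push. Cover 86 mm (x) by 104 mm (y), top at z = 38 mm, underside at 32 mm.
- cover_rib (a point): Centre of the outer (+y) face of the cover's blue upright rib: the face to push on to shut it. Rib 74 mm long along x, 10 mm thick, z = 37 to 63 mm, at the cover's outer edge. This point is at x = 40, z = 50, y = 52 mm plus the cover's opening. Beyond that face is only the 30 mm high parking deck.
- start (a joint): Travel of the start button in m: 0 up, 0.006 fully down. It springs back; fully down takes 4 N.
- start_top (a point): Centre of the top of the round green start button, 28 mm diameter, on the console; pressed straight down.
- spare_dish: Another red-topped dish, 55 mm by 13 mm high, on the bench left of the reader; origin at its underside. Not to be moved.
- vial: Small amber vial with a white cap, 28 mm diameter, 55 mm high, on the bench left of the loading deck, in front of the parking deck; origin at its underside. Not to be moved.
- flask: Small clear glass bottle, 48 mm diameter, 85 mm high, on the bench right of the loading deck; origin at its underside. Not to be moved.
- blue_cap: Clear glass bottle with blue cap, 86 mm diameter, 170 mm high, far left; origin at its underside. Not to be moved.
- white_jar: White plastic jar with blue lid, 84 mm diameter, 120 mm high, on the right; origin at its underside. Not to be moved.
- carton: White carton, 100 by 80 by 45 mm high, on the right; origin at its underside. Not to be moved.
- grid_dish: The same gridded dish; origin at the middle of its underside.
There are look-alikes about, which are no part of the job. Leave any black, pink or yellow look-alike of the part that bears red_dish_center alone.

How it is judged:
By the outcome, as a careful person would: the job done as asked, in the order asked, and still so for the second after the job is handed in, with the robot touching nothing.
It also fails if it takes over 67 s, if anything falls off the work surface, if the arm or the gripper's body presses on something with over 40 N, if the wrist force passes 120 N, or if a joint passes its speed limit or range.

## Working session

There is one attempt and no reset: what is moved stays moved. The work goes in short steps, each a Python script; the robot and the scene stay as the last script left them, time stands still between calls to the robot, and variables do not carry over. Pictures are saved under pics/ and viewed, and the job is handed in when it is done.

```bash
mkdir -p pics; ls
python3 - <<'E'
from bench import ctrl, solver, get_image
import cv2
for n in("side","top","wrist"):
    d=get_image(n); cv2.imwrite(f"pics/{n}0.png",d["color"]); print(n,d["camera_matrix"].round(1).tolist(),d["T"].round(3).tolist(),d.keys())
print(ctrl.get_time_s(),ctrl.get_tcp_rot(),ctrl.get_gripper_width())
E
```

```text
pics
side [[435.8, 0.0, 321.2], [0.0, 435.8, 206.7], [0.0, 0.0, 1.0]] [[0.852, 0.313, -0.419, -89.255], [-0.523, 0.532, -0.666, -928.011], [0.015, 0.787, 0.617, 919.176], [0.0, 0.0, 0.0, 1.0]] dict_keys(['color', 'camera_matrix', 'T'])
top [[381.0, 0.0, 317.6], [0.0, 381.0, 196.1], [0.0, 0.0, 1.0]] [[-0.008, 0.994, -0.104, 371.441], [-1.0, -0.009, -0.006, -16.399], [-0.007, 0.104, 0.995, 1136.669], [0.0, 0.0, 0.0, 1.0]] dict_keys(['color', 'camera_matrix', 'T'])
wrist [[341.6, 0.0, 320.6], [0.0, 341.6, 198.8], [0.0, 0.0, 1.0]] [[0.33, -0.906, -0.265, 145.544], [0.944, 0.316, 0.094, 636.356], [-0.001, -0.282, 0.96, 382.971], [0.0, 0.0, 0.0, 1.0]] dict_keys(['color', 'camera_matrix', 'T'])
0.15 [3.14149635e+00 1.27225048e-03 1.23403085e+00] 88.12821627977037
```

View pics/top0.png

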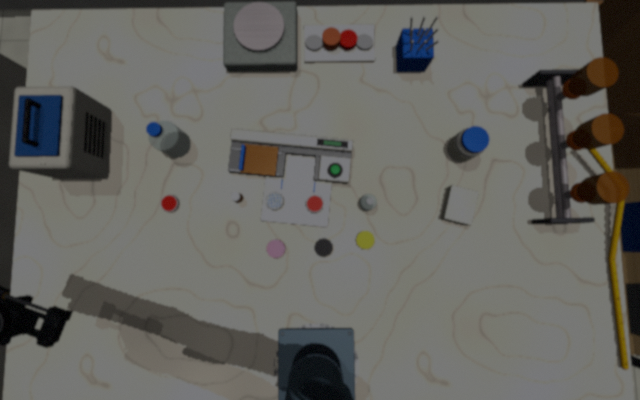

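View pics/side0.png

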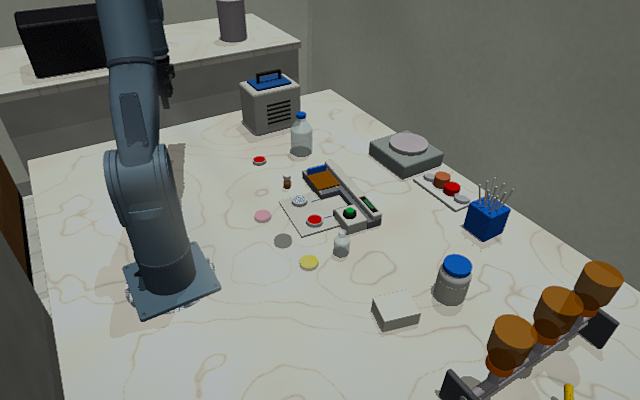

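The top view shows the gridded dish candidate at (275,201) and the red dish at (315,204). Look-alikes are the spare red dish (170,203), pink (276,248), black (323,247) and yellow (365,240). The start button is at (335,170), the cover at (262,160) with its rib at about (240,158), the vial at (238,198) and the flask at (367,203). I choose the white dish at (275,201) and will check it in a crop.

```bash
cat > h.py <<'E'
import numpy as np, cv2
def ray(d,u,v):
    K=d["camera_matrix"];T=d["T"]
    p=np.array([(u-K[0,2])/K[0,0],-(v-K[1,2])/K[1,1],-1.0])
    return T[:3,3],T[:3,:3]@p
def onz(d,u,v,z):
    o,r=ray(d,u,v); return o+r*(z-o[2])/r[2]
def proj(d,P):
    K=d["camera_matrix"];T=d["T"]
    c=T[:3,:3].T@(np.asarray(P,float)-T[:3,3]); 
    return np.array([K[0,2]+K[0,0]*c[0]/-c[2],K[1,2]+K[1,1]*c[1]/c[2]])
E
python3 - <<'E'
from bench import get_image
from h import *
d=get_image("top");c=d["color"][110:270,200:400]
cv2.imwrite("pics/topc.png",cv2.resize(np.clip(c*1.6,0,255).astype('uint8'),None,fx=4,fy=3.75,interpolation=cv2.INTER_CUBIC)[:600])
for n,u,v,z in [("dish",275,201,21),("red",315,204,21),("btn",335,170,48),("cov",262,160,38),("rib",240,158,63),("vial",238,198,55),("flask",367,203,85)]: print(n,onz(d,u,v,z).round(1))
E
```

```text
dish [475.3 115.3  21. ]
red [465.4  -2.3  21. ]
btn [561.3 -61.3  48. ]
cov [594.8 151.9  38. ]
rib [596.2 211.2  63. ]
vial [481.7 217.1  55. ]
flask [ 461.5 -147.1   85. ]
```

View pics/topc.png

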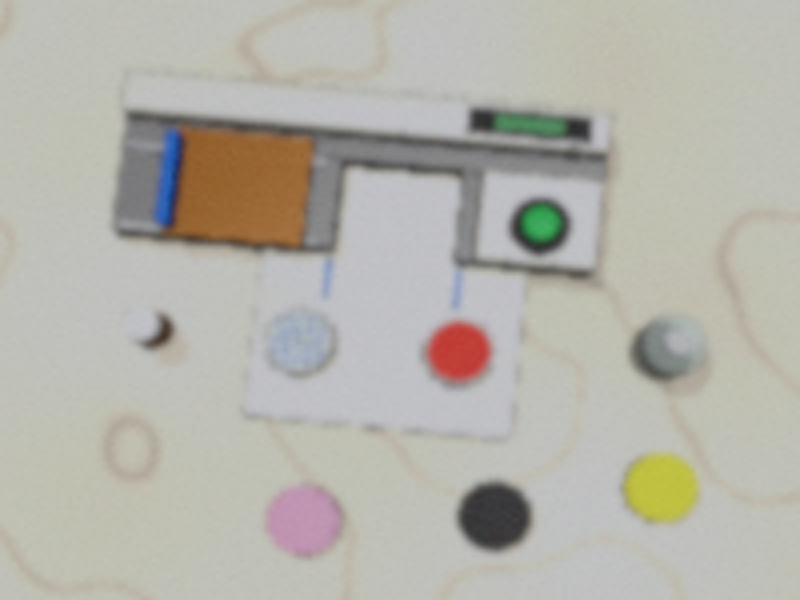

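The crop confirms the white dish with a blue grid on the left half at crop (300,340), with the red one on the right half at (459,352). The cover is open on the left, its blue rib at (170,178). Next I'll measure from close with the wrist camera.

Run:
```python
from bench import ctrl, get_image
from h import *
ctrl.move_pose([500,50,260],[np.pi,0,np.pi/2-0.05])
d=get_image("wrist"); cv2.imwrite("pics/w1.png",d["color"]); np.savez("w1.npz",**d)
t=get_image("top"); np.savez("t1.npz",**t)
s=get_image("side"); np.savez("s1.npz",**s)
print(ctrl.get_time_s(),ctrl.get_tcp_pos(),ctrl.get_tcp_rot(),d["T"].round(3).tolist())
```

```text
2.6083 [499.99934958  50.72583397 259.90963388] [-3.14142701e+00 -7.06319255e-05  1.52200121e+00] [[0.048, -0.958, -0.281, 426.933], [0.999, 0.046, 0.013, 53.67], [0.0, -0.281, 0.96, 404.997], [0.0, 0.0, 0.0, 1.0]]
```

View pics/w1.png

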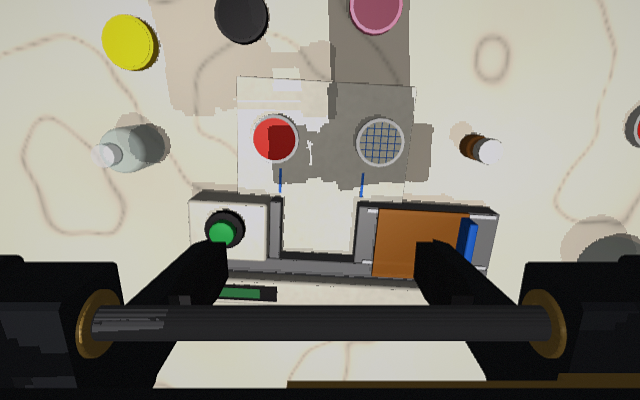

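The wrist view shows the gridded dish at (380,142), red dish at (275,139), button at (221,232), cover at (420,243) with its rib at (468,242), and the deck's front corners at (238,77) and (416,88). I'll zoom in for exact points.

Run:
```python
from h import *
d=dict(np.load("w1.npz"));c=d["color"]
cr=cv2.resize(c[60:290,180:510],None,fx=2.4,fy=2.4,interpolation=cv2.INTER_CUBIC);cv2.imwrite("pics/w1z.png",cr)
h=cv2.cvtColor(c,cv2.COLOR_BGR2HSV)
def blobs(n,m,z):
    k,l,s,ce=cv2.connectedComponentsWithStats(m.astype('uint8'))
    for i in range(1,k):
        if s[i,4]>25: print(n,s[i].tolist(),ce[i].round(1),onz(d,*ce[i],z).round(1))
H,S,V=h[...,0],h[...,1],h[...,2]
blobs("blue8",(abs(H-110.)<15)&(S>110)&(V>50),8)
blobs("green",(abs(H-65.)<15)&(S>110)&(V>80),50)
blobs("red",((H<6)|(H>174))&(S>140)&(V>60),21)
```

```text
blue8 [279, 169, 3, 24, 55] [279.7 179.1] [516.6   0.8   8. ]
blue8 [360, 173, 4, 24, 55] [361.5 184.4] [527.8  98.    8. ]
blue8 [456, 218, 22, 46, 649] [466.7 238.1] [603.5 228.6   8. ]
green [209, 223, 25, 22, 411] [220.9 232.9] [565.3 -64.2  50. ]
green [219, 288, 41, 10, 341] [240.2 292.5] [641.3 -51.3  50. ]
red [254, 118, 41, 42, 1358] [273.9 138.7] [ 4.673e+02 -2.000e-01  2.100e+01]
red [638, 122, 2, 17, 28] [638.6 130. ] [477.2 403.7  21. ]
```

View pics/w1z.png

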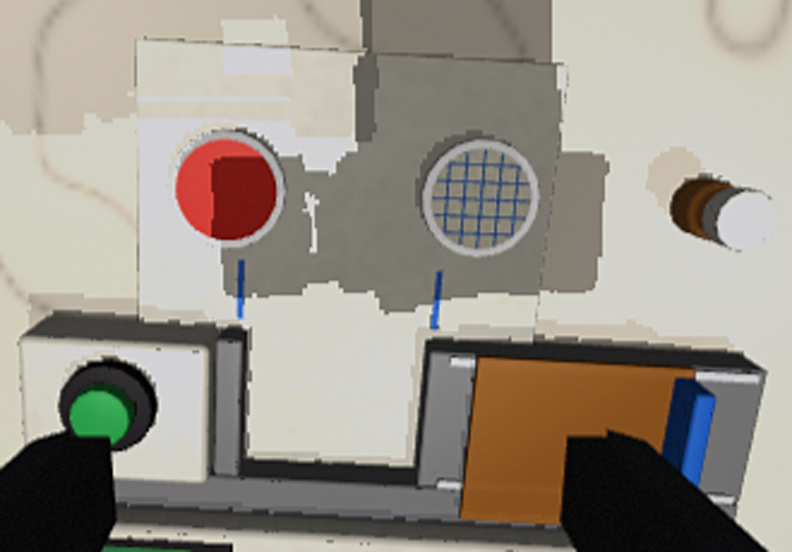

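```bash
cat >> h.py <<'E'
class F:
    def __init__(s,o,a): s.o=np.array(o,float);s.a=a;s.R=np.array([[np.cos(a),-np.sin(a)],[np.sin(a),np.cos(a)]])
    def w(s,x,y): return s.o+s.R@np.array([x,y],float)
    def r(s,p): return s.R.T@(np.asarray(p)[:2]-s.o)
E
python3 - <<'E'
from h import *
d=dict(np.load("w1.npz"));t=dict(np.load("t1.npz"))
def z(u,v):return (180+u/2.4,60+v/2.4)
L=[(z(137,40),(-135,-100,8)),(z(566,65),(-135,100,8)),(z(245,460),(72,-45,8)),(z(415,466),(72,45,8)),(z(22,338),(0,-149,42)),(z(427,340),(0,45,30))]
P=np.array([onz(d,*p,q[2])[:2] for p,q in L]);Q=np.array([q[:2] for _,q in L],float)
print(P.round(1).tolist())
A=P-P.mean(0);B=Q-Q.mean(0)
a=np.arctan2((B[:,0]*A[:,1]-B[:,1]*A[:,0]).sum(),(A*B).sum())
f=F([0,0],a);f=F(P.mean(0)-f.R@Q.mean(0),a)
print("origin",f.o.round(1),"yaw",a); print("res",np.array([f.r(p)-q for p,q in zip(P,Q)]).round(1).tolist())
def rep(n,p,zz,dd=d): print(n,f.r(onz(dd,*p,zz)).round(1))
c=d["color"]
rep("grid",z(481,196),21);rep("red",z(230,189),21)
rep("btn",(220.9,232.9),52);rep("ln",(279.7,179.1),8);rep("ln",(361.5,184.4),8)
rep("ribtop outer front",z(714,396),63);rep("ribtop inner front",z(677,379),63);rep("cover inner front",z(476,357),38)
rep("vialcap",z(744,220),55);rep("vialfoot",z(690,205),0);rep("flask cap",(108,155),85)
# top
rep("T btn",(335.2,169.6),52,t);rep("T grid",(200+299/4,110+342/3.75),21,t);rep("T red",(200+459/4,110+352/3.75),21,t)
for q in [(-135,-100,8),(-135,100,8),(0,-149,42),(72,-45,8)]:
    print(q,((proj(t,[*f.w(*q[:2]),q[2]])-[200,110])*[4,3.75]).round(0))
E
```

```text
[[399.5, -36.5], [419.9, 159.5], [610.8, -4.0], [618.6, 85.7], [528.7, -97.1], [542.3, 91.1]]
origin [542.5  48.4] yaw -0.09675671234215318
res [[0.9, 1.7], [2.2, -1.2], [1.0, -0.5], [0.1, -0.5], [0.2, 2.9], [-4.3, -2.5]]
grid [-72.7  63.2]
red [-70.2 -53.5]
btn [  32.6 -109.3]
ln [-21.3 -49.9]
ln [-19.5  47.9]
ribtop outer front [  5.7 167.8]
ribtop inner front [ -1.5 150.1]
cover inner front [ 0.5 65.2]
vialcap [-71.8 170.5]
vialfoot [-70.9 170.2]
flask cap [ -55.  -203.1]
T btn [  29.8 -107.7]
T grid [-74.   60.8]
T red [-71.5 -57.1]
(-135, -100, 8) [509. 438.]
(-135, 100, 8) [240. 416.]
(0, -149, 42) [594. 268.]
(72, -45, 8) [460. 175.]
```

```bash
cat >> h.py <<'E'
f=F([542.5,48.4],-0.0968); A=f.a; PY=[np.pi,0,np.pi/2+A]; PX=[np.pi,0,A]
def P(x,y,z): return [*f.w(x,y),z]
E
python3 - <<'E'
from bench import ctrl, get_image, solver
from h import *
print(solver.inverse_kinematics(P(-42,109,60),PX),solver.inverse_kinematics(P(-42,109,60),[np.pi,0,A+np.pi]))
ctrl.gripper_to(16)
ctrl.move_pose(P(-124,62,80),PY)
print(ctrl.get_tcp_pos(),P(-124,62,80),ctrl.get_ft_force().round(2))
ctrl.move_linear(P(-124,62,12),vel=80)
print(ctrl.get_tcp_pos()[2],ctrl.get_ft_force().round(2),ctrl.get_gripper_width())
ctrl.move_linear(P(-112,62,12),vel=60)
ctrl.move_linear(P(-77,62,12),vel=45)
print(f.r(ctrl.get_tcp_pos()),ctrl.get_ft_force().round(2))
ctrl.move_linear(P(-92,62,12),vel=80)
ctrl.move_linear(P(-92,62,90),vel=150)
d=get_image("wrist");cv2.imwrite("pics/w2.png",d["color"])
print(ctrl.get_time_s())
E
```

```text
[-0.74691974  0.66570202  0.47147184  1.97126616 -0.50307947  0.62098374
 -0.04155215] [-0.38521083  0.61208645 -0.00484255  1.94981274  0.00507947  0.57970489
  2.6513688 ]
[426.594363   122.02587917  80.8007641 ] [np.float64(425.07273303264276), np.float64(122.09421261250446), 80] [-0.29 -0.26  0.41]
12.310931473384231 [ 0.43 -0.34  1.04] 16.399593591931435
[-77.32177067  61.97044994] [ 0.34 -0.2   0.12]
7.9083
```

View pics/w2.png

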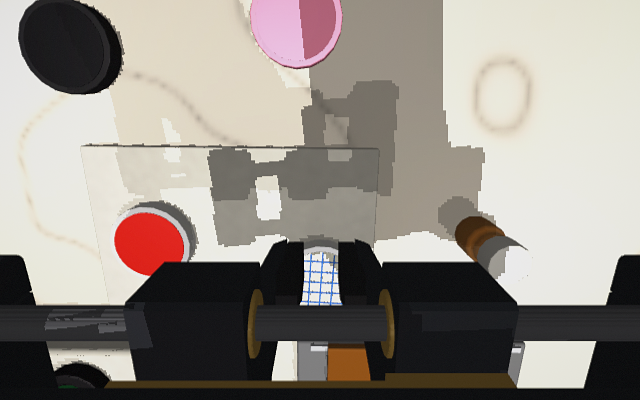

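The picture shows the dish still flat, centred between the fingers, with its near rim at (322,245). The red dish at (151,240) is undisturbed. The lateral push is next.

Run:
```python
from bench import ctrl, get_image, solver
from h import *
d=get_image("wrist");print("rim",f.r(onz(d,322,245,21)))
ctrl.move_pose(P(-60,112,90),PX)
d=get_image("wrist");cv2.imwrite("pics/w3.png",d["color"]);np.savez("w3.npz",**d)
t=get_image("top");np.savez("t3.npz",**t);cv2.imwrite("pics/t3.png",cv2.resize(t["color"][110:270,200:400],None,fx=4,fy=3.75,interpolation=cv2.INTER_CUBIC))
print(ctrl.get_time_s())
```

```text
rim [-70.53067965  61.93240469]
9.2333
```

View pics/w3.png

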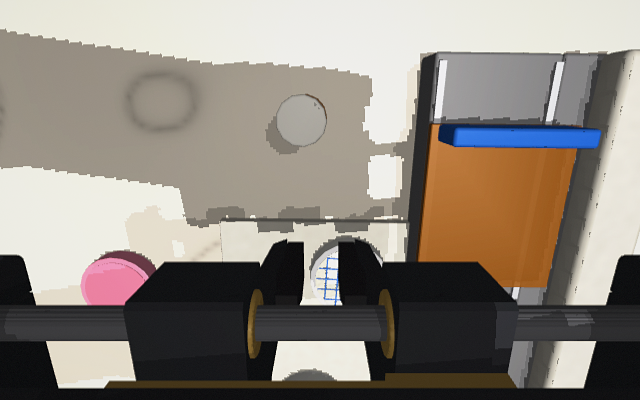

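View pics/t3.png

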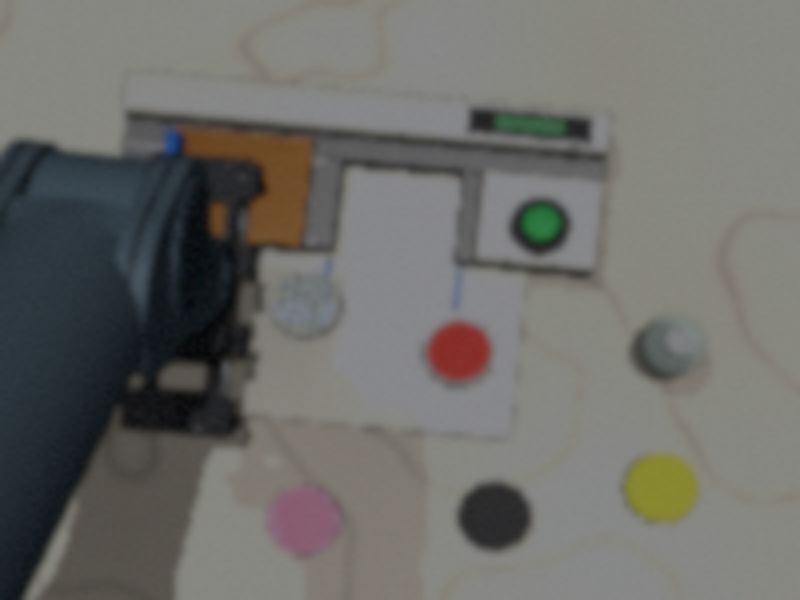

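The top view shows the dish at crop (306,305), about 32 mm further forward as planned. The red dish is unmoved at (459,352). Now the sideways push, then the push into the bay.

Run:
```python
from bench import ctrl, get_image, solver
from h import *
t=dict(np.load("t3.npz"));print("dish",f.r(onz(t,200+306/4,110+305/3.75,21)))
ctrl.move_linear(P(-42.5,112,90),vel=100)
ctrl.move_linear(P(-42.5,112,12),vel=100)
print(ctrl.get_tcp_pos()[2],ctrl.get_ft_force().round(2))
ctrl.move_linear(P(-42.5,100,12),vel=60)
ctrl.move_linear(P(-42.5,41,12),vel=50)
print(f.r(ctrl.get_tcp_pos()),ctrl.get_ft_force().round(2))
ctrl.move_linear(P(-42.5,55,12),vel=80)
ctrl.move_linear(P(-42.5,55,70),vel=150)
ctrl.move_pose(P(-96,6,85),PY)
t=get_image("top");np.savez("t4.npz",**t);cv2.imwrite("pics/t4.png",cv2.resize(t["color"][110:270,200:400],None,fx=4,fy=3.75,interpolation=cv2.INTER_CUBIC))
d=get_image("wrist");cv2.imwrite("pics/w4.png",d["color"]);np.savez("w4.npz",**d)
print(ctrl.get_time_s())
```

```text
dish [-44.44306842  58.58038495]
12.414879011914785 [0.08 0.75 0.34]
[-42.50356946  41.41164498] [-0.22  0.27 -0.13]
14.2833
```

View pics/w4.png

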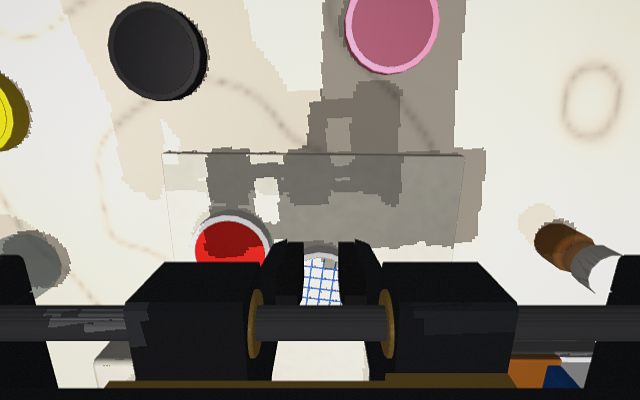

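View pics/t4.png

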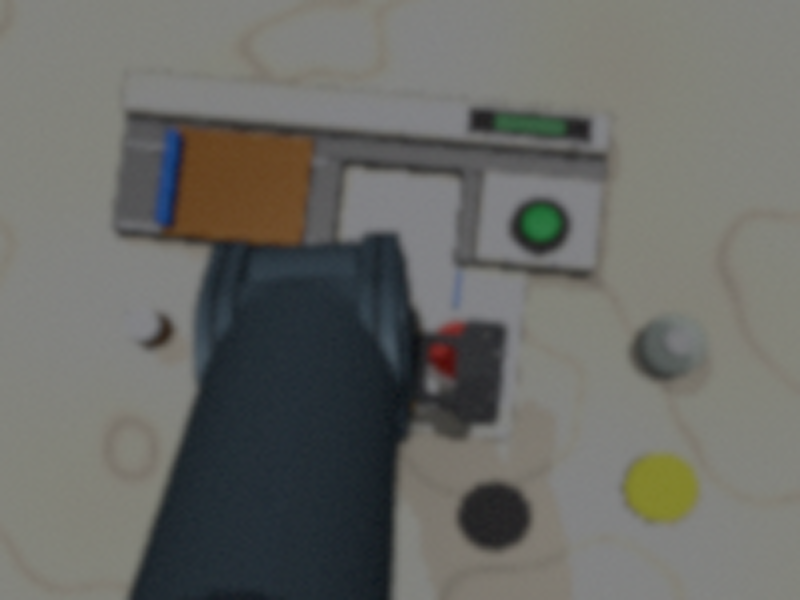

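The wrist view shows the dish centred between the fingertips, its rim at about (320,256). The red dish at (230,245) is clear of the left finger. I'll descend and push in, watching the force.

Run:
```python
from bench import ctrl, get_image, solver
from h import *
d=dict(np.load("w4.npz"));print("rim",f.r(onz(d,320,256,21)),"red right edge",f.r(onz(d,270,250,21)))
ctrl.move_linear(P(-96,6,12),vel=100)
print(ctrl.get_tcp_pos()[2],ctrl.get_ft_force().round(2))
ctrl.move_linear(P(-82,6,12),vel=60)
ctrl.move_linear(P(4,6,12),vel=60)
ux=f.R[:,0]
for x in np.arange(4,15,1.0):
    ctrl.move_linear(P(x,6,12),vel=15)
    F_=ctrl.get_ft_force(); fx=F_[:2]@ux
    print(x,f.r(ctrl.get_tcp_pos()).round(1),round(fx,2),F_.round(1))
    if fx<-4: break
print(ctrl.get_time_s())
```

```text
rim [-68.1228363    4.84231393] red right edge [-72.52655912 -28.44219199]
12.293769439520714 [ 1.16 -0.9   0.91]
4.0 [3.9 6. ] -0.16 [-0.2  0.  -0.2]
5.0 [5.1 6. ] 0.98 [ 1.1  0.7 -0.5]
6.0 [6.1 6. ] -0.13 [-0.1 -0.  -0.8]
7.0 [7.1 6. ] -0.17 [-0.2 -0.5 -0.8]
8.0 [8.1 6. ] 1.15 [ 1.1 -0.3  0.2]
9.0 [9.1 6. ] 0.01 [0.1 0.5 1.2]
10.0 [10.1  6. ] -0.44 [-0.4  0.5  0.2]
11.0 [10.8  6. ] -0.97 [-1.  -0.   0.1]
12.0 [11.1  6. ] -4.07 [-4.1  0.1  2.8]
19.3833
```

The TCP stalled at x = 11 with 4 N, so the dish is against the stop (9–11 expected). I'll back off and look.

Run:
```python
from bench import ctrl, get_image, solver
from h import *
ctrl.move_linear(P(8,6,12),vel=40)
ctrl.move_linear(P(-15,6,12),vel=80)
ctrl.move_linear(P(-15,6,90),vel=150)
ctrl.gripper_to(0)
ctrl.move_pose(P(40,195,120),PX)
t=get_image("top");np.savez("t5.npz",**t);cv2.imwrite("pics/t5.png",cv2.resize(t["color"][110:270,200:400],None,fx=4,fy=3.75,interpolation=cv2.INTER_CUBIC))
d=get_image("wrist");cv2.imwrite("pics/w5.png",d["color"]);np.savez("w5.npz",**d)
print(ctrl.get_time_s(),ctrl.get_gripper_width(),f.r(ctrl.get_tcp_pos()))
```

```text
22.625 0.1994637620436943 [ 40.11120245 193.90153049]
```

View pics/w5.png

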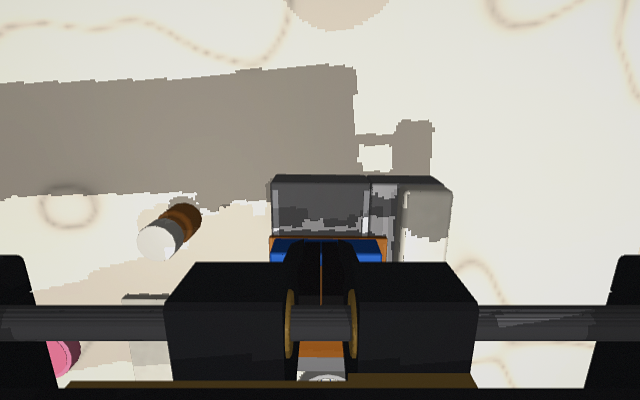

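View pics/t5.png

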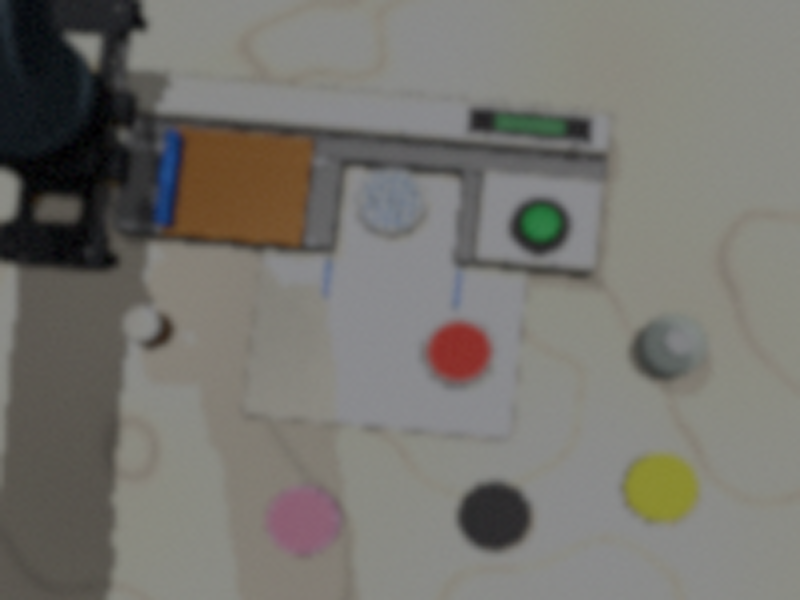

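The dish sits in the bay against its back wall, at crop (391,202). The red dish is unmoved at (459,352). The rib is in front of the fingertips, so next I shut the cover.

Run:
```python
from bench import ctrl, get_image, solver
from h import *
t=dict(np.load("t5.npz"));print("dish",f.r(onz(t,200+391/4,110+202/3.75,21)))
ctrl.move_linear(P(40,195,46),vel=100)
print(f.r(ctrl.get_tcp_pos()),ctrl.get_tcp_pos()[2],ctrl.get_ft_force().round(2))
ctrl.move_linear(P(40,182,46),vel=60)
uy=f.R[:,1]
for y in (160,130,100,80,68):
    ctrl.move_linear(P(40,y,46),vel=60); print(y,round(ctrl.get_ft_force()[:2]@uy,2))
for y in np.arange(67,52,-1.0):
    ctrl.move_linear(P(40,y,46),vel=15)
    v=ctrl.get_ft_force()[:2]@uy; print(y,f.r(ctrl.get_tcp_pos()).round(1),round(v,2))
    if v>9: break
print(ctrl.get_time_s())
```

```text
dish [42.86500617  3.79555346]
[ 40.53407928 195.02519757] 46.47608635479529 [-0.03  0.56  0.43]
160 -0.89
130 -1.51
100 -0.28
80 0.67
68 -0.26
67.0 [40.1 67. ] -0.02
66.0 [40. 66.] 0.08
65.0 [40.  65.2] 1.51
64.0 [40. 64.] 1.24
63.0 [40.  62.8] 0.97
62.0 [40.  61.9] 1.51
61.0 [40.  61.9] 3.95
60.0 [39.9 61.8] 6.56
59.0 [40.  61.8] 8.35
58.0 [40.  61.7] 10.49
29.0333
```

The cover hit a hard stop with the TCP at y = 61.8 (61 expected) and the force rising to 10 N. I'll back off and check that it is shut.

Run:
```python
from bench import ctrl, get_image, solver
from h import *
ctrl.move_linear(P(40,75,46),vel=80)
ctrl.move_linear(P(40,75,110),vel=150)
ctrl.move_pose(P(31,-108,110),PX)
t=get_image("top");np.savez("t6.npz",**t);cv2.imwrite("pics/t6.png",cv2.resize(t["color"][110:270,200:400],None,fx=4,fy=3.75,interpolation=cv2.INTER_CUBIC))
d=get_image("wrist");cv2.imwrite("pics/w6.png",d["color"]);np.savez("w6.npz",**d)
d=get_image("side");cv2.imwrite("pics/s6.png",cv2.resize(d["color"][140:270,240:400],None,fx=4.5,fy=4.5,interpolation=cv2.INTER_CUBIC));np.savez("s6.npz",**d)
print(ctrl.get_time_s(),f.r(ctrl.get_tcp_pos()))
```

```text
30.8833 [  31.33340389 -105.21114622]
```

View pics/w6.png

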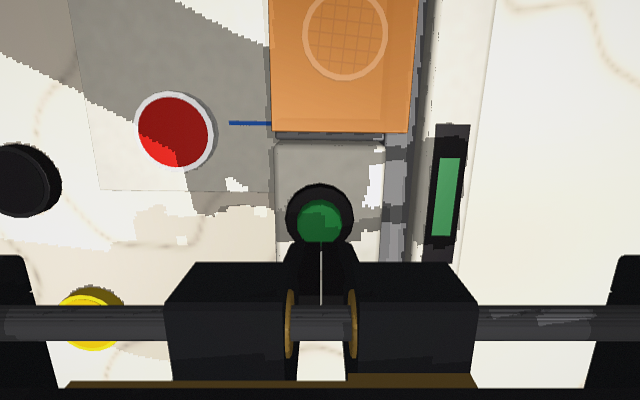

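View pics/t6.png

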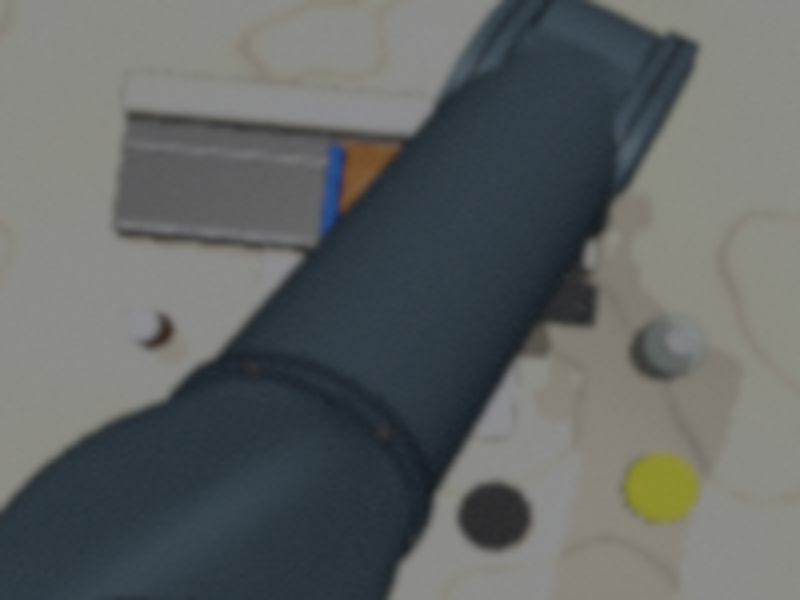

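View pics/s6.png

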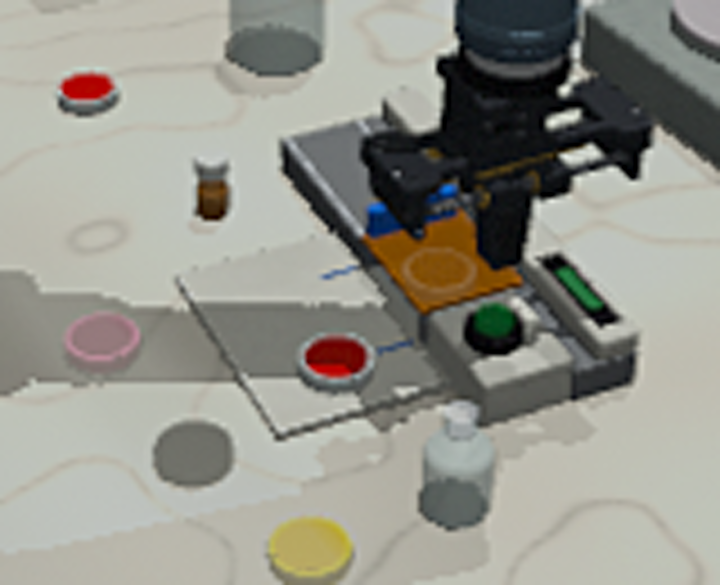

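The cover's inner edge is at the console wall (wrist row 132), and the gridded dish shows under it at (344,38). The rib lies at the bay's left wall, so the cover is shut. The button is at (320,221). I'll triangulate it with the side view, then press.

Run:
```python
from h import *
def g(d):
    h=cv2.cvtColor(d["color"],cv2.COLOR_BGR2HSV);m=((abs(h[...,0]-65.)<18)&(h[...,1]>100)&(h[...,2]>40)).astype('uint8')
    k,l,s,c=cv2.connectedComponentsWithStats(m)
    return [(s[i].tolist(),c[i].round(1)) for i in range(1,k) if s[i,4]>20]
W=dict(np.load("w1.npz"));w=dict(np.load("w6.npz"));s=dict(np.load("s6.npz"))
for d in (W,w,s): print(g(d))
def tri(L):
    M=np.zeros((3,3));b=np.zeros(3)
    for d,p in L:
        o,r=ray(d,*p);r=r/np.linalg.norm(r);Q=np.eye(3)-np.outer(r,r);M+=Q;b+=Q@o
    return np.linalg.solve(M,b)
for L in ([(W,(220.9,232.9)),(w,(320,221)),(s,(350,211))],[(W,(220.9,232.9)),(w,(320,221))]):
    p=tri(L);print(p.round(1),f.r(p).round(1))
for z in(48,52,56):print(z,f.r(onz(w,320,221,z)).round(1),f.r(onz(W,220.9,232.9,z)).round(1))
```

```text
[([209, 220, 27, 25, 516], array([222. , 231.6])), ([219, 287, 41, 12, 378], array([240. , 292.6]))]
[([431, 158, 29, 78, 1555], array([445. , 196.2])), ([297, 199, 46, 47, 1608], array([318.9, 221.5]))]
[([363, 199, 11, 10, 41], array([368.1, 203.6])), ([346, 207, 8, 8, 50], array([349.4, 210.8]))]
[563.2 -61.5  56. ] [  31.3 -107.3]
[562.4 -60.9  56.6] [  30.4 -106.8]
48 [  30.2 -108.8] [  34.3 -110.5]
52 [  30.2 -107.4] [  32.7 -109.3]
56 [  30.2 -105.9] [  31.  -108.1]
```

Run:
```python
from bench import ctrl, get_image
from h import *
ctrl.move_linear(P(31,-107.5,64),vel=100)
print(ctrl.get_ft_force().round(1))
for z in np.arange(62,40,-1.0):
    ctrl.move_linear(P(31,-107.5,z),vel=20)
    v=ctrl.get_ft_force()[2]; print(z,ctrl.get_tcp_pos()[2].round(2),round(v,2))
    if v>12: break
ctrl.pause(0.3)
print("hold",ctrl.get_tcp_pos()[2],ctrl.get_ft_force().round(1),ctrl.get_time_s())
d=get_image("wrist");cv2.imwrite("pics/w7.png",d["color"])
```

```text
[-0.6  0.6  2.5]
62.0 62.48 1.98
61.0 61.24 3.33
60.0 60.18 4.05
59.0 59.13 3.2
58.0 58.43 7.04
57.0 58.25 17.63
hold 58.23897645642817 [-2.2  0.3 17. ] 33.2917
```

View pics/w7.png

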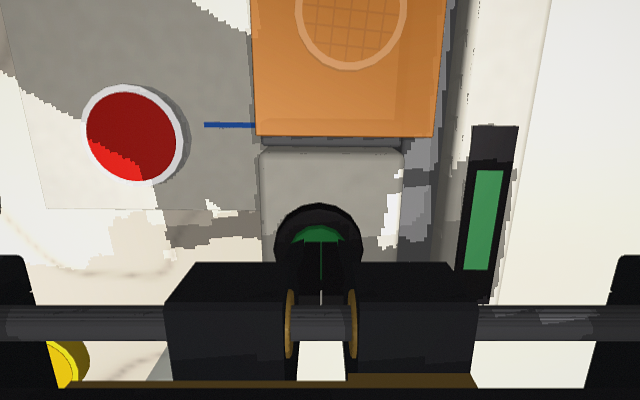

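The fingertips are on the green button and hit a hard stop at z = 58.2 with 17 N, after a spring phase of 2–4 N. I'll confirm the 6 mm travel from the force as I release.

Run:
```python
from bench import ctrl, get_image
from h import *
d=get_image("side");cv2.imwrite("pics/s7.png",cv2.resize(d["color"][170:250,300:400],None,fx=7,fy=7,interpolation=cv2.INTER_CUBIC))
for z in np.arange(59,69,1.0):
    ctrl.move_linear(P(31,-107.5,z),vel=20)
    v=[]
    for _ in range(4): v.append(ctrl.get_ft_force()[2]); ctrl.pause(0.03)
    print(z,ctrl.get_tcp_pos()[2].round(2),round(np.mean(v),2))
ctrl.move_linear(P(31,-107.5,120),vel=150)
print(ctrl.get_time_s())
d=get_image("side");cv2.imwrite("pics/s8.png",cv2.resize(d["color"][170:250,300:400],None,fx=7,fy=7,interpolation=cv2.INTER_CUBIC))
```

```text
59.0 59.02 3.52
60.0 59.93 2.9
61.0 60.91 3.14
62.0 61.89 2.27
63.0 62.89 1.84
64.0 63.9 1.02
65.0 64.92 -0.04
66.0 66.0 0.2
67.0 67.01 0.19
68.0 67.99 0.36
37.725
```

View pics/s7.png

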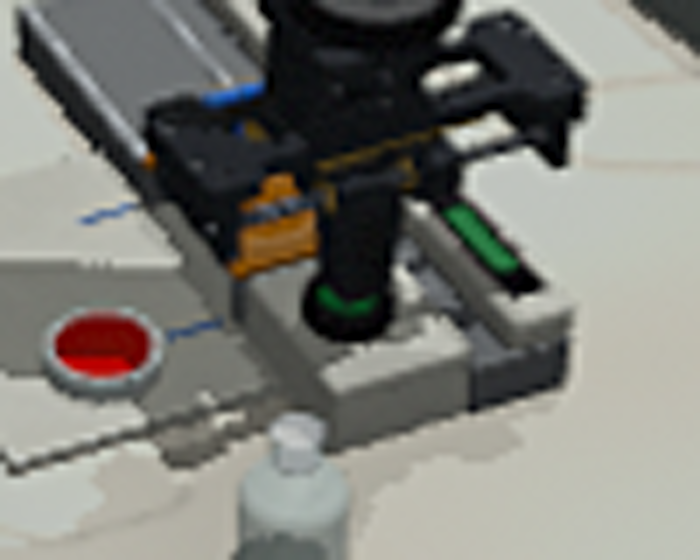

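View pics/s8.png

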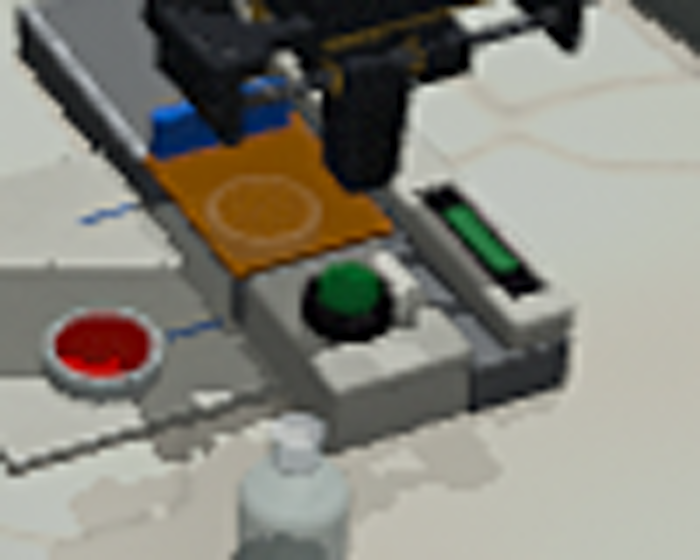

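While pressed, the button was down in its collar. Released, it springs back with contact lost at z ≈ 64.5, 6 mm above the hard stop, so it went fully down. I'll take one last overall look from aside.

Run:
```python
from bench import ctrl, get_image
from h import *
ctrl.move_pose([420,-280,260],PX)
t=get_image("top");cv2.imwrite("pics/t9.png",cv2.resize(t["color"][110:270,150:400],None,fx=3.2,fy=3.2,interpolation=cv2.INTER_CUBIC))
t0=dict(np.load("t1.npz"))
def m(c,a,b):
    h=cv2.cvtColor(c,cv2.COLOR_BGR2HSV).astype(int);k=((((h[...,0]<8)|(h[...,0]>172))&(h[...,1]>130)))
    k=k[110:270,150:400].astype('uint8');n,l,s,c=cv2.connectedComponentsWithStats(k);return [(s[i,4],(c[i]+[150,110]).round(1)) for i in range(1,n) if s[i,4]>30]
print(m(t0["color"],0,0),m(t["color"],0,0),ctrl.get_time_s())
```

```text
[(np.int32(163), array([168.6, 202.7])), (np.int32(160), array([314.2, 203.4]))] [(np.int32(162), array([168.6, 202.7])), (np.int32(156), array([314.4, 203.3]))] 38.9583
```

View pics/t9.png

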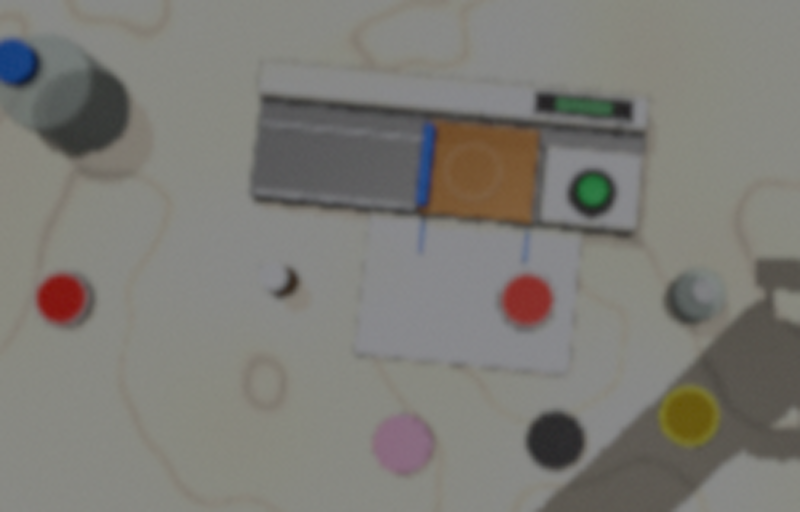

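The cover is shut over the dish. The red dishes are within 0.2 px of their starting pixels, and the vial and flask look unmoved. Handing in.

```bash
python3 -c "
from bench import ctrl
ctrl.sign_off();print(ctrl.get_time_s())"
```

```text
the job is handed in; nothing more can be done
the job is handed in; nothing more can be done
```

The job is done and handed in at about 39 s on the robot's clock, of the 67 s allowed; no verdict was reported.

- **Dish:** I pushed it flat along the deck with slightly open fingertips, forward, then sideways, then into the bay. It stopped against the back stop with 4 N at the expected place. The top camera put its centre at x ≈ 43 mm, against 44.5 mm expected, which is within calibration.
- **Cover:** I pushed it by the rib to a hard stop, with the force rising to 10 N and the fingertips within 1 mm of the calculated shut position. Three views show it over the bay with the dish under it.
- **Start button:** I pressed it only after the cover was shut. It went down to a hard stop at 17 N, and the spring travel measured on release was about 6 mm.
- **Everything else:** Both red dishes are within 0.2 px of where they started. The vial, flask and look-alikes appear unmoved in the pictures; I did not check the white jar or the carton at the end.

One measurement disagreed: the cameras put the button top at z ≈ 56 mm, but contact showed about 64.5 mm. The fingers partly hid the button in one view, so I relied on the force reading.

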